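# Sort the disc tins by weight

### The arm

A 6-joint arm with a two-finger parallel gripper is mounted at the origin on a cart in front of the work surface, level with it; the furniture and walls round the work are solid. World frame = base frame: x ahead of the robot, y to its left, z up, the work surface at z = 0. Lengths are in mm, angles in rad, forces in N, time in s.
With the tool pointing down it reaches from about 350 to 875 mm from the base axis. Payload 4.2 kg.
Tool frame: the origin (TCP) lies between the finger pads; the fingertips stand 17 mm ahead of it and the grasp point (between the pads) lies 2 mm behind it (nose_length is the distance from the TCP to the fingertips, in mm); z points along the fingers, y is the direction in which the jaws open and shut (so a half turn about z gives the same grasp; the last joint's range is limited). The gripper opens to 85 mm and grips with 20 to 120 N. Pads are 22 mm wide; open, the fingers measure 114 mm over their backs; the gripper's body (76 mm by 85 mm) begins 54 mm behind the grasp point. The pads swing forward as they close: fully open they stand 13 mm farther back than shut.
Start: joints at [1.497, 0.385, 0.008, 0, -1.194, -0.259], TCP at [204.149, 590.697, 226.612] pointing down, gripper open.
Joint ranges: [-3.14, 3.14], [-1.21, 2.06], [-1.07, 1.41], [-3.16, 2.05], [-2.99, -0.16], [-3.1, 3.1]. Speed limits (rad/s): [2.79, 2.79, 3.14, 3.14, 3.14, 3.14].

### API

Orientations are given as a unit quaternion [x, y, z, w].
In Python, from bench import * gives the robot as it stands.
- The arm moves only by the tool jog_arm, never from a script. Its argument "increments" is a list of rows, each a list of 4 numbers: the shift along the tool's x, y, z in m, then the turn about the tool's z in degrees. A call has 1 to 10 rows; each row is the pose to reach, as a shift and turn from the pose measured when the call began, along the tool's axes at that moment; what a row does not reach only later rows make up. A row lasts 1/8 s, in which the tool goes at most 62.5 mm and 10.7 degrees, less where a joint would pass 70% of its speed; a pose out of reach is approached as far as the arm can. A call with a gripper value outside its range is refused whole. "hand" is the gripper's target within -1 to 1 (fully open at 1, half-way at 0, shut at -1), set as the call begins (left out, the last holds). The fingers move at their own pace and stop on an object; the grip force is fixed at half the most. Time passes only in rows, so rows that repeat a pose let the fingers close. It gives the time, the measured TCP pose, the force and the opening at its end, in the units of the state.
- read_state(): the state, without advancing time (a new reading comes with each control period).
- get_image(name): name is "side" or "top" or "wrist"; returns the picture (400x640x3 uint8, red, green, blue); there is no depth.
- calibration(name): a dict with "fx", "fy", "cx", "cy" (pixels), "position" and "rotation" of the camera in the world; the wrist camera has in their place "hand_eye" (4x4, takes a point from camera to tool coordinates, whose origin is the TCP and whose axes are the flange's). Camera axes: x right, y up, looking along -z (the intrinsics and any distortion apply to the point x, -y, -z); pixel columns grow to the right and rows downward; lengths in mm; the calibration is good to about 2 mm. A picture is of the moment at which its call begins: read the wrist's pose just before it. calibration takes no time and is no camera call.
- job_done(): hands the job in, once; it reports no verdict.
The state is a dict: "clock": time; "joints": joint angles; "joint_vel": joint speeds; "joint_efforts": joint torques, N m; "position": TCP position; "ee_rot": TCP orientation; "contact_force": force on the tool from outside, world axes, zero at the start; "wrist_torque": the same for the moment, N m; "gripper_width": finger opening in mm.
Only numpy, scipy, OpenCV 4.12 (cv2) and the standard library are available. Lean on these libraries where they do the work, as an engineer would, in place of code of your own. Each camera call takes 0.05 s, during which the arm holds its last target.

### The job

Two identical sealed metal tins for sanding discs stand on the table: one is full, the other is empty, and only their weight tells which. Lift them to feel it, then stand the full (heavy) tin upright in the green tray and the empty (light) tin upright in the pink tray, and let go of both.

Things in the scene. Friction and masses are not known exactly. Their poses are not given: they have to be found in the camera images.
- tin_1_center (a point): centre of a round upright screw-top tin of bare metal with a white paper band and a ribbed lid, 57 mm across and 60 mm high (the point is on its axis, 30 mm above its underside; z points up along the axis). The lid is tight and does not come off. Two such tins look exactly alike and either may be the full one: the full tin weighs 380 to 510 g (3.7 to 5.0 N), the empty one about 57 g (0.6 N)
- tin_2_center (a point): centre of the other tin, the same in every way but its weight
- tray_full: green square tray for the full tin, 150 x 150 mm, fixed to the table; origin at the centre of its underside, x and y along its sides, z up. Floor 3 mm thick, rim 11 mm high and 4 mm wide (inside 142 x 142 mm)
- tray_empty: pink square tray for the empty tin, of the same size and make, fixed to the table; origin at the centre of its underside, x and y along its sides, z up
Things that resemble listed ones, but are neither listed nor needed, are in the scene too. What is shaped like the part that bears tin_1_center but orange is not meant. What is shaped like the part that bears tin_2_center but brown is not meant.

How it is judged (in metres and radians):
At the end, for the whole second after the job is handed in: One tin stands in each tray, upright within 10 degrees, on the tray's floor, with its axis within 62 mm of the tray's centre, at rest and let go; the full (heavy) tin is in the green tray and the empty (light) tin in the pink tray (((horizontal distance between tin_1_center and tray_full below 0.062 m and z of tin_1_center in the frame of tray_full between 0.028 and 0.038 m and angle between each of tin_1_center, tin_2_center's own z axis and vertical below 0.175 rad and linear speed of each of tin_1, tin_2 below 0.02 m/s and contact force between tin_1 and tray_full above 2.2 N and horizontal distance between tin_2_center and tray_empty below 0.062 m and z of tin_2_center in the frame of tray_empty between 0.028 and 0.038 m and contact force between tin_2 and tray_empty between 0.1 and 1.5 N) or (horizontal distance between tin_2_center and tray_full below 0.062 m and z of tin_2_center in the frame of tray_full between 0.028 and 0.038 m and angle between each of tin_2_center, tin_1_center's own z axis and vertical below 0.175 rad and linear speed of each of tin_2, tin_1 below 0.02 m/s and contact force between tin_2 and tray_full above 2.2 N and horizontal distance between tin_1_center and tray_empty below 0.062 m and z of tin_1_center in the frame of tray_empty between 0.028 and 0.038 m and contact force between tin_1 and tray_empty between 0.1 and 1.5 N))); the robot touches nothing.
It also fails if it takes over 48 s, if anything falls off the work surface, if the arm or the gripper's body presses on something with over 40 N, if the wrist force passes 120 N, or if a joint passes its speed limit or range.

## Working session

There is one attempt and no reset: what is moved stays moved. The work goes in short steps, Python scripts to look and compute and a tool call to move; the robot and the scene stay as the last step left them, time stands still between calls to the robot, and variables do not carry over. Pictures are saved under pics/ and viewed, and the job is handed in when it is done.

Besides the shell and the picture viewer there is one more tool, called by a JSON object that holds its "api" and its "payload", one argument or row to a line. jog_arm: Moves the arm, as the interface text tells. Its arguments: {"type":"object","properties":{"increments":{"type":"array"},"hand":{"type":"number"}},"required":["increments"]}

```bash
mkdir -p pics
python3 - <<'E'
from bench import *
import cv2
print(read_state())
for n in ["side","top"]:
    c=calibration(n); print(n,c)
    cv2.imwrite(f"pics/{n}0.png",get_image(n)[:,:,::-1])
print(calibration("wrist"))
E
```

```text
{'clock': 0.0, 'joints': array([ 1.49662402e+00,  3.85587751e-01,  6.60415860e-03, -5.31089809e-04,
       -1.19399493e+00, -2.58584083e-01]), 'joint_vel': array([ 0.0006903 ,  0.00092166,  0.00103921, -0.00019337,  0.00160321,
       -0.00093802]), 'joint_efforts': array([-5.70950033e-04, -3.92287266e+01,  1.88401294e+01,  4.18614283e+00,
       -4.65566962e-03, -9.57383293e-06]), 'position': array([203.94396233, 590.14880547, 225.48952647]), 'ee_rot': array([ 9.86174199e-01, -1.65708171e-01, -1.45297454e-04,  1.10918965e-03]), 'contact_force': array([ 0.44680828, -0.31449961,  0.39748175]), 'wrist_torque': array([-0.01884498,  0.02050468, -0.00723006]), 'gripper_width': 85.37473213686127}
side {'fx': 439.0071648268937, 'fy': 439.0071648268937, 'cx': 320.0117748545206, 'cy': 206.04129886553645, 'position': array([553.88476283, 937.78434442, 430.0542329 ]), 'rotation': array([0.00184047, 0.56892573, 0.82231411, 0.01093792])}
top {'fx': 477.90756709843083, 'fy': 477.90756709843083, 'cx': 316.38033163634697, 'cy': 200.63844109047935, 'position': array([ 425.6178809 ,   -6.50141144, 1149.01127385]), 'rotation': array([-0.04356244,  0.02746667,  0.71286098, -0.69941198])}
{'fx': 290.0565112718086, 'fy': 290.0565112718086, 'cx': 315.4302939189284, 'cy': 194.9873687659013, 'hand_eye': array([[-1.99746897e-05,  9.58918259e-01,  2.83682519e-01,
         7.11989886e+01],
       [ 9.99999719e-01,  2.31832136e-04, -7.13238818e-04,
         1.42879799e+00],
       [-7.49704450e-04,  2.83682425e-01, -9.58917994e-01,
        -1.47149212e+02],
       [ 0.00000000e+00,  0.00000000e+00,  0.00000000e+00,
         1.00000000e+00]])}
```

View pics/side0.png

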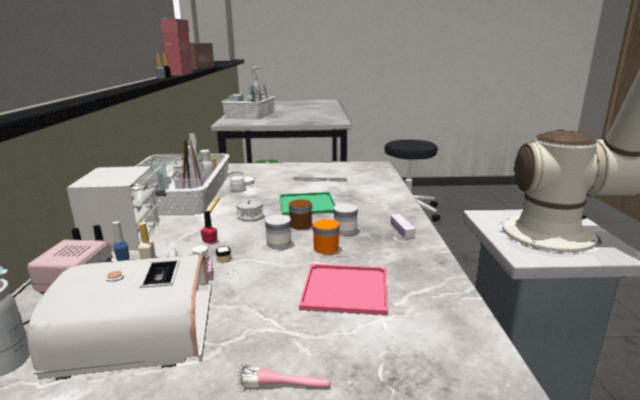

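View pics/top0.png

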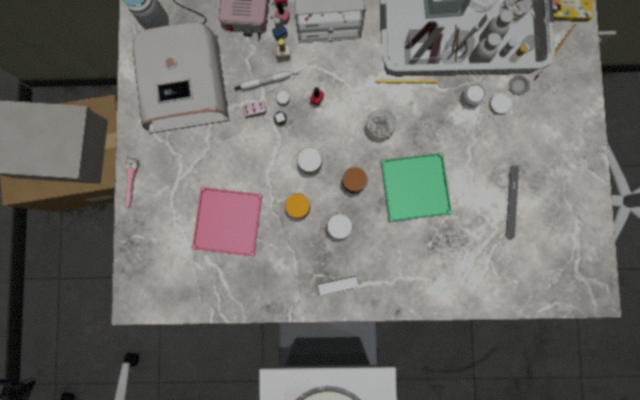

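Run:
```python
import cv2
t=cv2.imread("pics/top0.png"); cv2.imwrite("pics/topc.png",cv2.resize(t[140:265,180:460],None,fx=2.85,fy=2.85,interpolation=cv2.INTER_CUBIC))
s=cv2.imread("pics/side0.png"); cv2.imwrite("pics/sidec.png",cv2.resize(s[165:325,220:420],None,fx=3.7,fy=3.7,interpolation=cv2.INTER_CUBIC))
```

```text
(no output)
```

View pics/topc.png

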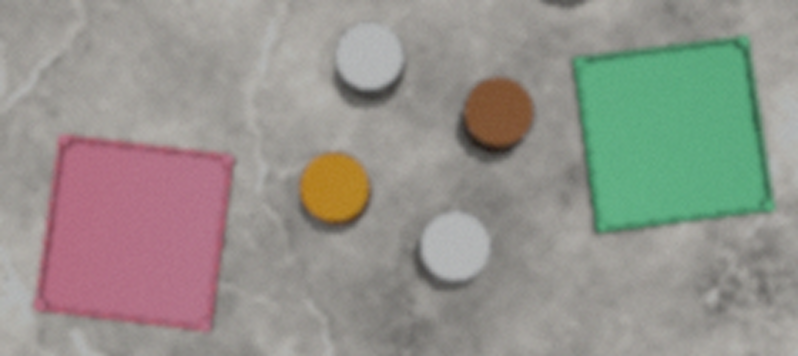

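View pics/sidec.png

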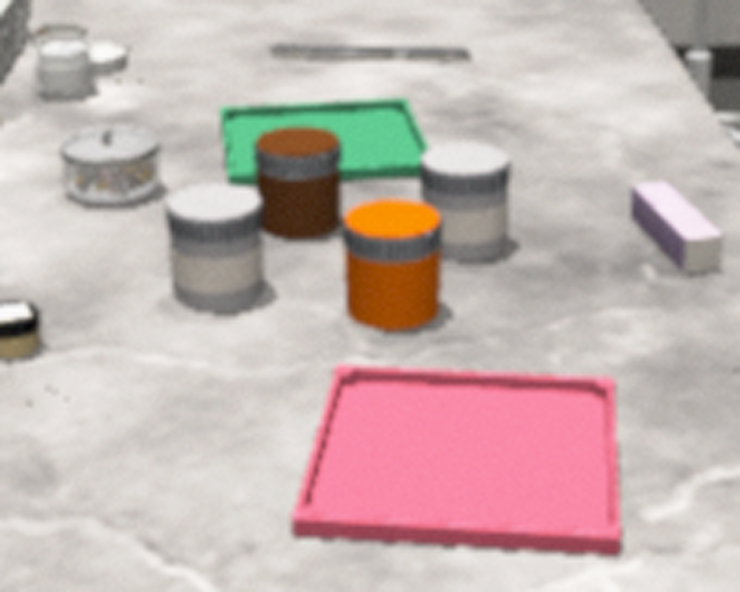

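```bash
cat > h.py <<'E'
from bench import *
import numpy as np, cv2
from scipy.spatial.transform import Rotation as R
def ray(n,u,v,z):
    c=calibration(n); d=R.from_quat(c['rotation']).apply([(u-c['cx'])/c['fx'],-(v-c['cy'])/c['fy'],-1])
    p=c['position']; return p+d*(z-p[2])/d[2]
def tool():
    s=read_state(); return s['position'],R.from_quat(s['ee_rot'])
def delta(x,y,z,yaw=None):
    "shift along tool axes (m) to reach world target; tool y dir"
    p,r=tool(); print("pos",p.round(1),"shift m",(r.inv().apply(np.array([x,y,z])-p)/1000).round(4),"tool axes x,y,z",r.as_matrix().T.round(3).tolist())
    print("yaw of tool x deg",np.degrees(np.arctan2(*r.as_matrix()[[1,0],0])))
def wrist():
    p,r=tool(); im=get_image("wrist"); return im,p,r
def wray(u,v,z,p,r):
    c=calibration("wrist"); T=np.array(c['hand_eye'])
    d=r.apply(T[:3,:3]@np.array([(u-c['cx'])/c['fx'],-(v-c['cy'])/c['fy'],-1])); o=p+r.apply(T[:3,3])
    return o+d*(z-o[2])/d[2]
E
python3 - <<'E'
from h import *
f=lambda a,b:(180+(a+.5)/2.85-.5,140+(b+.5)/2.85-.5)
g=lambda a,b:(220+(a+.5)/3.7-.5,165+(b+.5)/3.7-.5)
for n,p in dict(A=(369,58),B=(455,246),orange=(336,188),brown=(498,114)).items(): print(n,"top",ray("top",*f(*p),60).round(1))
for n,p in dict(A=(214,213),B=(466,165),orange=(393,221),brown=(299,145)).items(): print(n,"side",ray("side",*g(*p),60).round(1))
G=[ray("top",*f(*p),11) for p in [(573,59),(746,39),(773,211),(598,232)]]
P=[ray("top",*f(*p),11) for p in [(62,137),(233,155),(210,329),(37,311)]]
Ps=[ray("side",*g(*p),11) for p in [(335,369),(614,378),(619,540),(297,525)]]
for Q in(G,P,Ps):
    Q=np.array(Q);print("tray",Q.mean(0).round(1),[np.linalg.norm(Q[i]-Q[i-1]).round() for i in range(4)])
delta(204,590,226)
E
```

```text
A top [630.3  32.4  60. ]
B top [476.6 -33.9  60. ]
orange top [525.   60.6  60. ]
brown top [582.3 -70.9  60. ]
A side [632.4  51.8  60. ]
B side [478.2 -20.2  60. ]
orange side [527.3  68.3  60. ]
brown side [584.8 -61.4  60. ]
tray [ 568.7 -219.2   11. ] [np.float64(147.0), np.float64(147.0), np.float64(147.0), np.float64(146.0)]
tray [495.4 232.9  11. ] [np.float64(148.0), np.float64(146.0), np.float64(147.0), np.float64(146.0)]
tray [497.1 238.4  11. ] [np.float64(149.0), np.float64(150.0), np.float64(151.0), np.float64(145.0)]
pos [204.  590.2 225.6] shift m [ 0.0001  0.0002 -0.0004] tool axes x,y,z [[0.945, -0.327, 0.0], [-0.327, -0.945, 0.002], [-0.001, -0.002, -1.0]]
yaw of tool x deg -19.078431933793638
```

{"api": "jog_arm", "payload": {
  "increments": [
    [0.525,0.443,0,-41],
    [0.525,0.443,0,-41],
    [0.525,0.443,0,-41],
    [0.525,0.443,0,-41],
    [0.525,0.443,0,-41],
    [0.525,0.443,0,-41],
    [0.525,0.443,0,-41],
    [0.525,0.443,0,-41],
    [0.525,0.443,0,-41],
    [0.525,0.443,0,-41]
  ],
  "hand": 1
}}

```text
clock: 1.35
position: [524.1, 51.6, 226.4]
ee_rot: [0.982, 0.19, -0.001, 0.001]
contact_force: [1.8, 1.4, -0.7]
gripper_width: 85.7
```

{"api": "jog_arm", "payload": {
  "increments": [
    [0.009,0.06,0,0],
    [0.009,0.06,0,0],
    [0.009,0.06,0,0]
  ]
}}

```text
clock: 1.72
position: [554.5, -1.1, 225.8]
ee_rot: [0.982, 0.19, -0.001, 0.001]
contact_force: [0.5, 0.0, 1.2]
gripper_width: 85.4
```

Run:
```python
from h import *
im,p,r=wrist(); np.savez("w1.npz",p=p,q=r.as_quat()); cv2.imwrite("pics/w1.png",im[:,:,::-1]); delta(555,0,226)
```

```text
pos [ 5.544e+02 -3.000e-01  2.261e+02] shift m [ 0.0007 -0.0001  0.0001] tool axes x,y,z [[0.928, 0.374, -0.002], [0.374, -0.928, 0.001], [-0.002, -0.002, -1.0]]
yaw of tool x deg 21.950633848485488
```

View pics/w1.png

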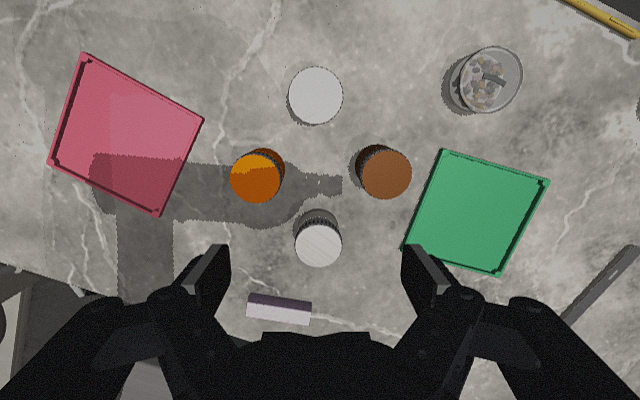

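Run:
```python
from h import *
d=np.load("w1.npz");p=d['p'];r=R.from_quat(d['q'])
for n,u,v in [("A",315.5,95.5),("Al",288,95),("Ar",343,95),("B",318.5,243),("Bl",295,243),("Br",342,243),("orange",255.5,177),("brown",386,173)]: print(n,wray(u,v,60,p,r).round(1))
for Q in ([(84,52),(204,118),(160,217),(48,163)],[(441,149),(550,181),(498,277),(402,247)]):
    Q=np.array([wray(u,v,11,p,r) for u,v in Q]); print(Q.mean(0).round(1),[np.linalg.norm(Q[i]-Q[i-1]).round() for i in range(4)])
im=cv2.imread("pics/w1.png"); cv2.imwrite("pics/w1c.png",cv2.resize(im[55:285,220:420],None,fx=2.5,fy=2.5,interpolation=cv2.INTER_CUBIC))
```

```text
A [632.1  29.2  60. ]
Al [622.   55.4  60. ]
Ar [642.9   3.3  60. ]
B [479.9 -35.7  60. ]
Bl [469.6  -9.9  60. ]
Br [490.3 -61.5  60. ]
orange [528.3  58.9  60. ]
brown [586.  -72.9  60. ]
[497.  228.3  11. ] [np.float64(147.0), np.float64(147.0), np.float64(147.0), np.float64(149.0)]
[ 570.5 -220.8   11. ] [np.float64(139.0), np.float64(151.0), np.float64(147.0), np.float64(148.0)]
```

View pics/w1c.png

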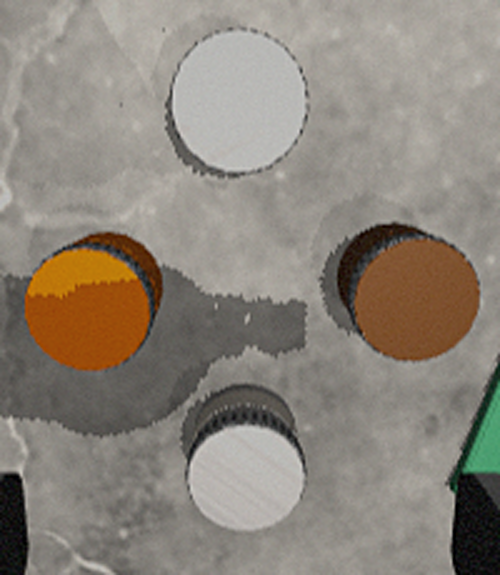

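{"api": "jog_arm", "payload": {
  "increments": [
    [-0.055,0.003,0.02,0],
    [-0.083,0.004,0.07,0],
    [-0.083,0.004,0.12,0],
    [-0.083,0.004,0.12,0],
    [-0.083,0.004,0.15,0],
    [-0.083,0.004,0.19,0],
    [-0.083,0.004,0.19,0],
    [-0.083,0.004,0.19,0]
  ]
}}

```text
clock: 2.78
position: [480.7, -34.6, 38.5]
ee_rot: [0.982, 0.191, 0.001, 0.001]
contact_force: [-0.1, 0.7, -0.8]
gripper_width: 85.5
```

Run:
```python
from h import *
im,p,r=wrist(); cv2.imwrite("pics/w2.png",im[:,:,::-1]); delta(479,-35,36)
```

```text
pos [480.7 -34.6  38.6] shift m [-0.0017 -0.0003  0.0026] tool axes x,y,z [[0.927, 0.375, 0.002], [0.375, -0.927, 0.002], [0.003, -0.001, -1.0]]
yaw of tool x deg 22.03399634674702
```

View pics/w2.png

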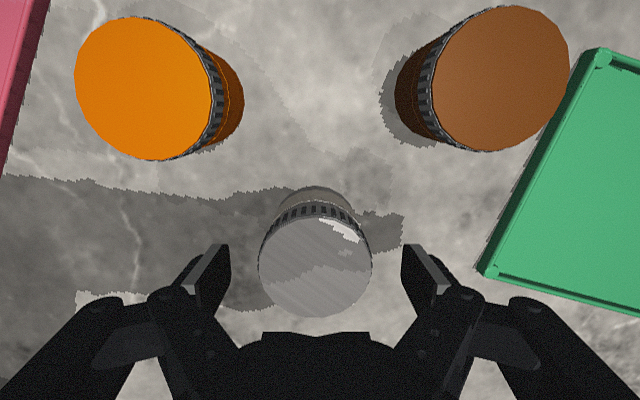

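{"api": "jog_arm", "payload": {
  "increments": [
    [-0.001,0,0.005,0],
    [-0.001,0,0.005,0],
    [-0.001,0,0.005,0],
    [-0.001,0,0.005,0],
    [-0.001,0,0.005,0],
    [-0.001,0,0.005,0],
    [-0.001,0,0.005,0],
    [-0.001,0,0.005,0]
  ],
  "hand": -1
}}

```text
clock: 3.82
position: [480.3, -34.9, 35.2]
ee_rot: [0.981, 0.191, 0.002, 0.001]
contact_force: [-3.4, 1.4, 7.6]
gripper_width: 54.2
```

{"api": "jog_arm", "payload": {
  "increments": [
    [0,0,-0.03,0],
    [0,0,-0.08,0],
    [0,0,-0.12,0],
    [0,0,-0.12,0],
    [0,0,-0.12,0],
    [0,0,-0.12,0]
  ]
}}

```text
clock: 4.58
position: [478.8, -35.0, 153.9]
ee_rot: [0.982, 0.191, 0.001, 0.001]
contact_force: [0.7, -0.6, -1.1]
gripper_width: 54.4
```

Run:
```python
from h import *
F=[]
for i in range(3):
    im,p,r=wrist(); s=read_state(); print(s['contact_force'].round(2),s['wrist_torque'].round(3),s['gripper_width'])
cv2.imwrite("pics/w3.png",im[:,:,::-1]); delta(568,-219,160)
delta(496,231,160)
```

```text
[-0.62  0.68 -0.85] [ 0.039 -0.007 -0.047] 54.09946506874906
[-0.05 -0.76 -0.81] [ 0.029  0.011 -0.03 ] 53.99007604295384
[-0.22  0.54 -1.2 ] [-0.019  0.02  -0.02 ] 54.25395526148366
pos [479.3 -34.9 154.2] shift m [ 0.013   0.204  -0.0053] tool axes x,y,z [[0.927, 0.376, 0.002], [0.376, -0.927, 0.002], [0.002, -0.001, -1.0]]
yaw of tool x deg 22.079040962716864
pos [479.3 -34.9 154.2] shift m [ 0.1154 -0.2401 -0.0061] tool axes x,y,z [[0.927, 0.376, 0.002], [0.376, -0.927, 0.002], [0.002, -0.001, -1.0]]
yaw of tool x deg 22.079040962716864
```

View pics/w3.png

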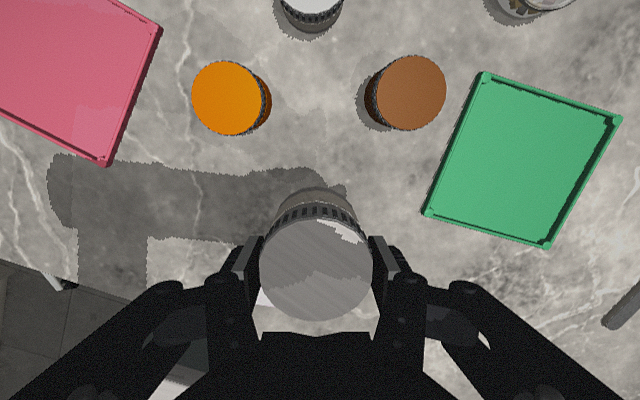

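{"api": "jog_arm", "payload": {
  "increments": [
    [0.025,-0.055,0,0],
    [0.05,-0.11,0,0],
    [0.075,-0.16,0,0],
    [0.1,-0.21,0.01,0],
    [0.115,-0.24,0.04,0],
    [0.115,-0.24,0.07,0],
    [0.115,-0.24,0.095,0],
    [0.115,-0.24,0.105,0],
    [0.115,-0.24,0.112,0],
    [0.115,-0.24,0.112,0]
  ]
}}

```text
clock: 5.98
position: [496.1, 230.6, 42.1]
ee_rot: [0.982, 0.191, 0.001, 0.001]
contact_force: [-0.2, -0.8, 0.1]
gripper_width: 53.7
```

Run:
```python
from h import *
cv2.imwrite("pics/t1.png",get_image("side")[:,:,::-1]); delta(496,231,39.5); print(read_state()['contact_force'])
```

```text
pos [496.4 230.8  42.5] shift m [-0.0003 -0.0004  0.003 ] tool axes x,y,z [[0.927, 0.376, 0.003], [0.376, -0.927, 0.002], [0.003, -0.001, -1.0]]
yaw of tool x deg 22.073987703952568
[ 0.14405839  0.36318176 -0.7112831 ]
```

View pics/t1.png

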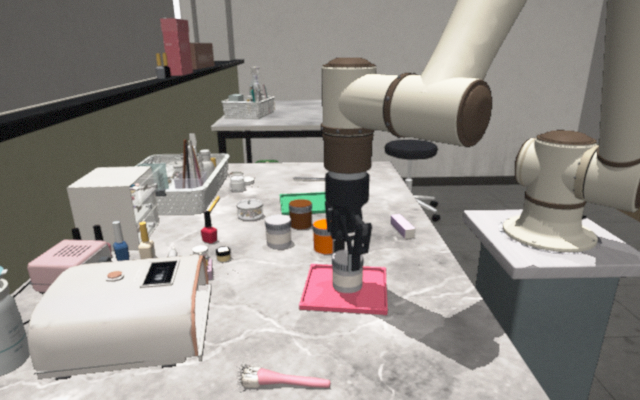

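{"api": "jog_arm", "payload": {
  "increments": [
    [0,0,0.002,0],
    [0,0,0.003,0],
    [0,0,0.003,0]
  ]
}}

```text
clock: 6.4
position: [496.4, 230.8, 39.7]
ee_rot: [0.982, 0.191, 0.002, 0.001]
contact_force: [-0.2, 0.3, 0.1]
gripper_width: 53.9
```

{"api": "jog_arm", "payload": {
  "increments": [
    [0,0,0,0],
    [0,0,0,0],
    [0,0,0,0],
    [0,0,0,0],
    [0,0,0,0],
    [0,0,0,0]
  ],
  "hand": 1
}}

```text
clock: 7.15
position: [496.4, 230.8, 39.7]
ee_rot: [0.982, 0.191, 0.002, 0.001]
contact_force: [-0.0, 1.3, -0.1]
gripper_width: 85.4
```

Run:
```python
from h import *
im,p,r=wrist(); cv2.imwrite("pics/w4.png",im[:,:,::-1]); delta(496,231,39.5)
```

```text
pos [496.4 230.8  39.7] shift m [-0.0003 -0.0003  0.0002] tool axes x,y,z [[0.927, 0.376, 0.003], [0.376, -0.927, 0.002], [0.004, -0.001, -1.0]]
yaw of tool x deg 22.072749428501748
```

View pics/w4.png

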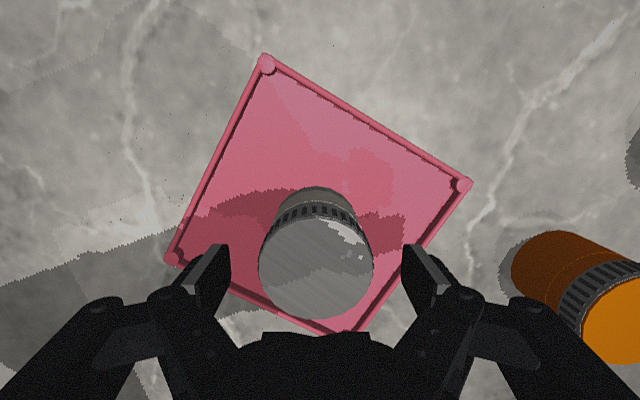

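{"api": "jog_arm", "payload": {
  "increments": [
    [0,0,-0.05,0],
    [0,0,-0.1,0],
    [0.01,0.045,-0.13,0],
    [0.022,0.1,-0.13,0],
    [0.034,0.16,-0.13,0],
    [0.046,0.215,-0.13,0],
    [0.05,0.236,-0.12,0],
    [0.05,0.236,-0.1,0],
    [0.05,0.236,-0.08,0],
    [0.05,0.236,-0.08,0]
  ]
}}

```text
clock: 8.45
position: [629.4, 31.0, 118.0]
ee_rot: [0.981, 0.192, -0.001, 0.001]
contact_force: [-0.2, 0.0, 0.4]
gripper_width: 85.4
```

Run:
```python
from h import *
im,p,r=wrist(); cv2.imwrite("pics/w5.png",im[:,:,::-1]); delta(631.5,30.5,36);print(wray(315,260,60,p,r))
```

```text
pos [630.5  31.2 119.6] shift m [0.0006 0.0009 0.0836] tool axes x,y,z [[0.926, 0.376, 0.001], [0.376, -0.926, 0.002], [0.002, -0.001, -1.0]]
yaw of tool x deg 22.11541491989654
[588.70242552  14.18702301  60.        ]
```

View pics/w5.png

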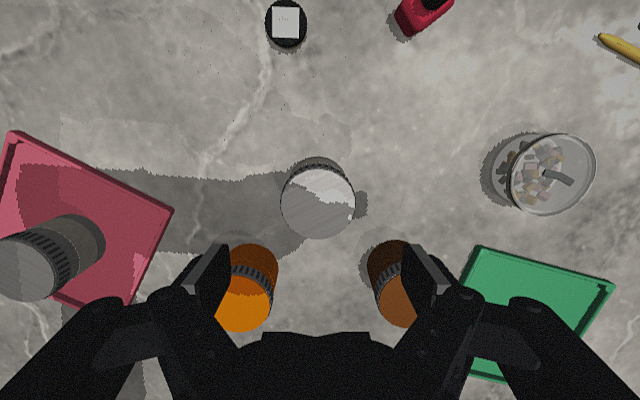

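Lid A is at (317,202), centred between the fingers (columns 230–402), and orange and brown are clear behind. I'll descend and grip.

{"api": "jog_arm", "payload": {
  "increments": [
    [0.001,0.001,0.04,0],
    [0.001,0.001,0.084,0],
    [0.001,0.001,0.086,0],
    [0.001,0.001,0.086,0]
  ]
}}

```text
clock: 9.0
position: [633.5, 31.0, 35.5]
ee_rot: [0.981, 0.192, 0.002, 0.001]
contact_force: [-0.2, 0.3, 0.6]
gripper_width: 85.5
```

{"api": "jog_arm", "payload": {
  "increments": [
    [0,0,0,0],
    [0,0,0,0],
    [0,0,0,0],
    [0,0,0,0],
    [0,0,0,0],
    [0,0,0,0],
    [0,0,0,0],
    [0,0,0,0]
  ],
  "hand": -1
}}

```text
clock: 10.0
position: [635.1, 31.4, 38.7]
ee_rot: [0.981, 0.193, 0.005, 0.001]
contact_force: [-1.8, 0.4, 7.1]
gripper_width: 53.8
```

{"api": "jog_arm", "payload": {
  "increments": [
    [0,0,-0.03,0],
    [0,0,-0.07,0],
    [0,0,-0.11,0],
    [0,0,-0.12,0],
    [0,0,-0.12,0],
    [0,0,-0.12,0]
  ]
}}

```text
clock: 10.75
position: [632.4, 31.3, 156.0]
ee_rot: [0.981, 0.193, 0.002, 0.001]
contact_force: [0.7, -0.6, -5.2]
gripper_width: 53.4
```

Run:
```python
from h import *
for i in range(3):
    im,p,r=wrist(); s=read_state(); print(s['contact_force'].round(2),s['gripper_width'])
cv2.imwrite("pics/w6.png",im[:,:,::-1]); delta(569,-220,155)
```

```text
[ 0.16  0.92 -4.44] 53.51853496246228
[-0.4   0.17 -5.02] 53.381743296693536
[ 0.69  0.17 -4.54] 53.17546811775015
pos [633.1  31.3 156.7] shift m [-0.1545  0.2083  0.0017] tool axes x,y,z [[0.926, 0.379, 0.005], [0.379, -0.926, 0.004], [0.006, -0.001, -1.0]]
yaw of tool x deg 22.24663043583598
```

View pics/w6.png

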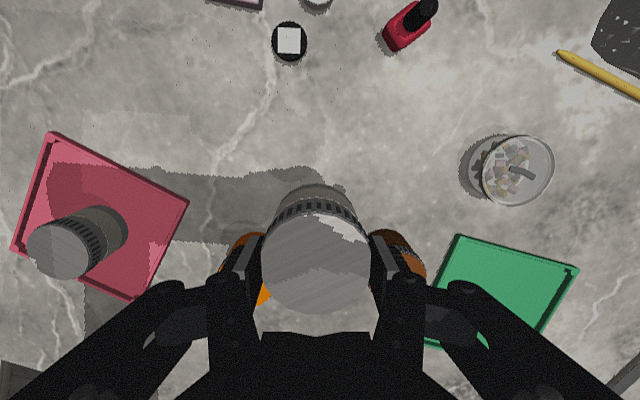

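{"api": "jog_arm", "payload": {
  "increments": [
    [-0.035,0.047,0,0],
    [-0.07,0.095,0,0],
    [-0.105,0.142,0,0],
    [-0.14,0.19,0,0],
    [-0.154,0.208,0.03,0],
    [-0.154,0.208,0.06,0],
    [-0.154,0.208,0.09,0],
    [-0.154,0.208,0.105,0],
    [-0.154,0.208,0.11,0],
    [-0.154,0.208,0.11,0]
  ]
}}

```text
clock: 12.15
position: [570.7, -219.6, 47.2]
ee_rot: [0.981, 0.193, 0.003, 0.002]
contact_force: [0.4, 0.1, -3.9]
gripper_width: 53.2
```

Run:
```python
from h import *
cv2.imwrite("pics/t2.png",get_image("side")[:,:,::-1]); delta(569,-220,42.5); print(read_state()['contact_force'])
cv2.imwrite("pics/w7.png",get_image("wrist")[:,:,::-1])
```

```text
pos [ 571.  -219.7   47.7] shift m [-0.002  -0.0005  0.0052] tool axes x,y,z [[0.925, 0.379, 0.007], [0.379, -0.925, 0.005], [0.008, -0.002, -1.0]]
yaw of tool x deg 22.278685198910832
[ 0.60615099 -0.26143563 -4.36051771]
```

View pics/w7.png

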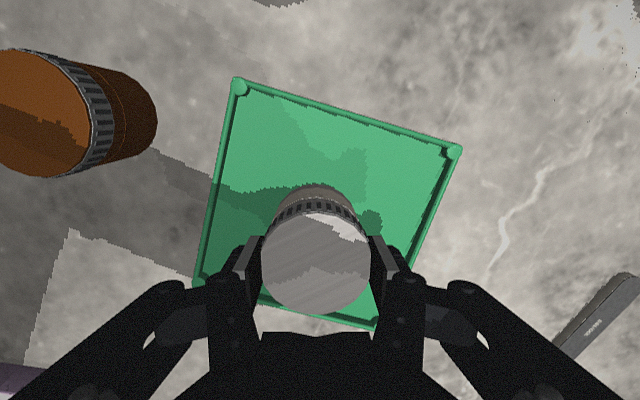

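The tin is over the green tray, with its lid at (316,258). I'll lower it until it touches.

{"api": "jog_arm", "payload": {
  "increments": [
    [0,0,0.002,0],
    [0,0,0.004,0],
    [0,0,0.005,0],
    [0,0,0.005,0]
  ]
}}

```text
clock: 12.75
position: [571.0, -219.7, 42.8]
ee_rot: [0.981, 0.193, 0.004, 0.002]
contact_force: [-0.5, 0.3, -5.0]
gripper_width: 53.2
```

{"api": "jog_arm", "payload": {
  "increments": [
    [0,0,0.002,0],
    [0,0,0.003,0],
    [0,0,0.003,0]
  ]
}}

```text
clock: 13.12
position: [571.0, -219.9, 41.8]
ee_rot: [0.981, 0.193, 0.004, 0.002]
contact_force: [-3.4, 1.2, 5.1]
gripper_width: 53.6
```

Contact: the force went from −5 to +5 N. Releasing.

{"api": "jog_arm", "payload": {
  "increments": [
    [0,0,0,0],
    [0,0,0,0],
    [0,0,0,0],
    [0,0,0,0],
    [0,0,0,0],
    [0,0,0,0]
  ],
  "hand": 1
}}

```text
clock: 13.88
position: [571.0, -219.9, 41.7]
ee_rot: [0.981, 0.193, 0.004, 0.002]
contact_force: [-0.8, -0.3, 0.1]
gripper_width: 85.1
```

{"api": "jog_arm", "payload": {
  "increments": [
    [0,0,-0.03,0],
    [0,0,-0.08,0],
    [0,0,-0.13,0],
    [0,0,-0.18,0],
    [-0.05,0,-0.2,0],
    [-0.1,0,-0.2,0],
    [-0.1,0,-0.2,0]
  ]
}}

```text
clock: 14.75
position: [474.1, -258.1, 241.9]
ee_rot: [0.981, 0.192, 0.004, 0.002]
contact_force: [0.2, 0.0, 0.0]
gripper_width: 84.9
```

Run:
```python
from h import *
im,p,r=wrist(); cv2.imwrite("pics/w8.png",im[:,:,::-1]); np.savez("w8.npz",p=p,q=r.as_quat())
cv2.imwrite("pics/s8.png",get_image("side")[:,:,::-1]); print(p)
```

```text
[ 474.10392201 -258.10475647  241.92352366]
```

View pics/w8.png

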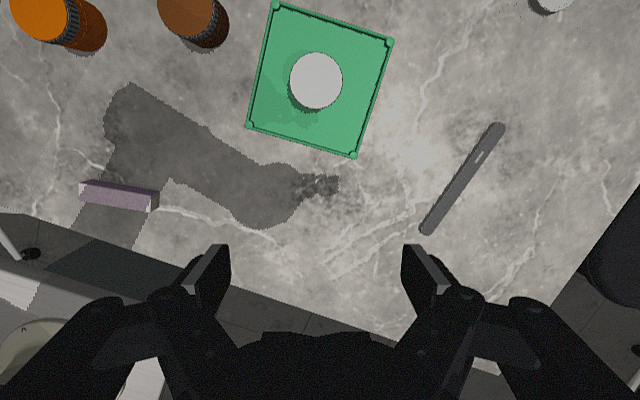

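View pics/s8.png

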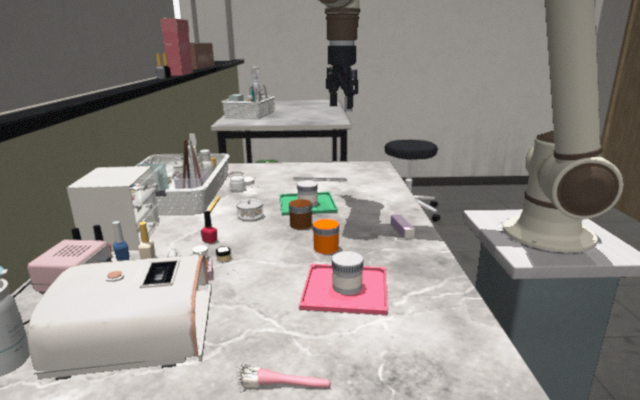

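The wrist view shows one tin upright and centred in the green tray (lid at 316,80). The side view shows the other upright in the pink tray (347,272). The gripper is clear of both, and orange and brown have not moved.

```bash
python3 -c "
from bench import *
job_done()"
```

```text
the job is handed in; nothing more can be done
```

Both tins are placed and the job is handed in, about 15 s into the 48 s limit; no verdict is reported.

- **Weighing:** the first tin, near (479, −35), pulled down with about 1 N when lifted, so it is the empty one. The second, near (632, 30), pulled about 4.7 N, so it is the full one.
- **Placing:** the empty tin stands in the pink tray and the full tin in the green tray. I released both within a few millimetres of the tray centres as measured.
- **Last checks:** the final wrist and side pictures show both tins upright in their trays. The gripper is open, about 240 mm above the table and clear of everything. The orange and brown look-alikes were not moved.
- **Disagreements:**
  - My side-camera readings of the tin lids were up to about 20 mm off the top camera in y, mostly from its shallow view. I used the top and wrist cameras instead, which agreed with each other to 3–5 mm.
  - The first tin read about 1 N against the stated 0.6 N, which is within sensor noise.
  - The tool felt about 7 N upward while gripping each tin, far below the limits.

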